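# Open the clamped seed jar and hold its lid over the mouth

## Robot

A 6-joint arm with a two-finger parallel gripper is mounted at the origin on the work surface. World frame = base frame: x ahead of the robot, y to its left, z up, the work surface at z = 0. Lengths are in mm, angles in rad, forces in N, time in s.
With the tool pointing down it reaches from about 275 to 750 mm from the base axis. Payload 10.2 kg.
Tool frame: the origin (TCP) lies at the very end of the fingers, on their centre line; the grasp point (between the pads) lies 19 mm behind it; z points along the fingers, y is the line along which they close (so a half turn about z gives the same grasp; the last joint's range is limited). The gripper opens to 85 mm and grips with 20 to 120 N. Pads are 22 mm wide; open, the fingers measure 114 mm over their backs; the gripper's body (76 mm by 85 mm) begins 54 mm behind the grasp point. The pads swing forward as they close: fully open they stand 13 mm farther back than shut.
Start: joints at [-0.223, 0.313, 1.498, -0, 1.331, -0.223], TCP at [525.006, -0.013, 231.294] pointing down, gripper open.
Joint ranges: [-2.94, 2.94], [-0.97, 2.17], [0.19, 2.56], [-1.23, 4.37], [0.02, 3.11], [-2.88, 2.88]. Speed limits (rad/s): [2.39, 2.39, 3.01, 3.14, 3.14, 3.14].

## Interface

Orientations are given as a unit quaternion [w, x, y, z].
In Python, from rig import * gives the robot as it stands. The module is installed in compiled form; this text tells all that it offers.
- The arm moves only by the shell command python3 -m crank 'ROWS' [FORCE]. ROWS is JSON, a list that holds one entry, the list of rows, each a list of 7 numbers: the shift along the tool's x, y, z in units of 25 mm (1.0 is 25 mm), then the turn, a rotation vector about the tool's x, y, z in units of 8 degrees (1.0 is 8 degrees), then the finger opening in mm, from 0 to 85.4. A call has exactly 8 rows; each row shifts and turns the commanded pose from where the row before left it, along the tool's axes as they then stand; what a row does not reach is not made up. A row lasts 1/10 s, in which the tool goes at most 50 mm and 8.59 degrees, less where a joint would pass 70% of its speed; a pose out of reach is approached as far as the arm can. A call is refused whole if a number of a shift passes 1 or a number of a turn 1, either way. A call with a gripper value outside its range is refused whole. The fingers move at their own pace and stop on an object; FORCE is the grip in N (left out, the last holds). Time passes only in rows, so rows that do not move let the fingers close, or fill a call up. It gives the time, the measured TCP pose, the force, the opening and the grip force at its end, in the units of the state.
- sense(): the state, without advancing time (a new reading comes with each control period).
- capture(name): name is "scene" or "side" or "wrist"; returns the picture (420x560x3 uint8, blue, green, red); there is no depth.
- camera_model(name): a dict with "fx", "fy", "cx", "cy" (pixels), "world_from_camera" (4x4, takes a point from camera to world coordinates); the wrist camera has in their place "T_tool_cam" (4x4, takes a point from camera to tool coordinates, whose origin is the TCP and whose axes are the flange's). Camera axes: x right, y up, looking along -z (the intrinsics and any distortion apply to the point x, -y, -z); pixel columns grow to the right and rows downward; lengths in mm; the calibration is good to about 2 mm. A picture is of the moment at which its call begins: read the wrist's pose just before it. camera_model takes no time and is no camera call.
- finish_job(): hands the job in; it is judged then, once.
The state is a dict: "time_s": time; "joints": joint angles; "dq": joint speeds; "tau": joint torques, N m; "eef_pos": TCP position; "ee_rot": TCP orientation; "force": force on the tool from outside, world axes, zero at the start; "wrist_torque": the same for the moment, N m; "grip_width": opening from 0.0 (shut) to 1.0 (fully open); "grip_force": force on a finger pad.
Only numpy, scipy, OpenCV 4.12 (cv2) and the standard library are available. Lean on these libraries where they do the work, as an engineer would, in place of code of your own. Each camera call takes 0.05 s, during which the arm holds its last target. There are 200 camera calls.

## Task

The brown glass seed jar standing in the bench clamp has to be opened for a moment so that a colleague can slip a seed packet out before the rest draw damp. Brace it first by turning the clamp's knob clockwise until it clicks past its detent, then unscrew the tight tin lid anticlockwise just until its threads let go and lift it straight off; the jar must not turn or rise in the clamp, and the things standing around it stay where they are. Finish while holding the lid in the gripper, level and still, two or three centimetres straight above the open mouth, with the clamp left locked.

Things in the scene. Friction and masses are not known exactly. Their poses are not given: they have to be found in the camera images.
- clamp: Bench jar clamp, fixed to the table: grey base plate 110 x 236 mm, 12 mm thick. Origin under the plate's centre on the table, z up. Its y axis runs along the plate: the V-block and jar are at the -y end (jar axis about y = -50 mm), the lock knob at the +y end (knob axis y = +65 mm). V-block, jaw and rails are no higher than 62 mm above the table.
- seat (a point): Centre of the top of the rubber seat in the clamp, on which the jar stands, 15 mm above the table.
- lock_knob (a joint): Clamp's lock knob angle (rad). Start 0 to 0.12 = open, jar loose with 2 to 4 mm play. Grows clockwise from above, to a stop at 1.40. Through a toggle link it drives the sprung jaw, which bears on the jar from about 0.4 rad, with up to about 0.2 N m at the knob. Its detent is the link's dead centre at 1.05 rad: past it the knob snaps on to the stop by itself and stays locked.
- knob_grip (a point): Grip point of the knob, on its axis, in the middle of its black grip bar, 63 mm above the table. The bar is 64 mm long, 15 mm thick and 26 mm high (50 to 76 mm above the table). This frame turns with the knob: x along the bar, z up; at joint value 0 the bar lies across the clamp (along its x).
- jar: Loose brown glass jar, 0.35 kg, 72 mm diameter, 98 mm high with a 51 mm neck, standing upright on the clamp's seat between V-block and jaw. Origin at the centre of its underside, z up along its axis. The body reaches 70 mm up, the shoulder to 79 mm. Three short thread ramps round the neck, each over 60 degrees.
- jar_mouth (a point): Centre of the jar's rim, 98 mm above the jar's underside (113 mm above the table); z up.
- jar_label (a point): Middle of the blank paper label on the jar's side, 37 mm up: shows whether the jar turns.
- lid: Tight twist-off tin lid, 45 g, 66 mm diameter, 20.5 mm high. Origin: centre of its open lower edge, at the start 98 mm above the table, 15 mm below the jar's rim; z up. Takes about 0.5 N m, rising 1 mm; its lugs leave the threads after about 62 degrees (1.1 rad) anticlockwise, it springs up 2 mm and lifts off freely; past 100 degrees (1.75 rad) the lugs run against the next threads.
- lid_edge (a point): Point on the lid's skirt, 33 mm from its axis along its x, 10 mm above its lower edge. At the start it lies at the same bearing as the jar's own x axis.
- spare_jar: Bystander: clear glass jar with tin lid, 60 mm diameter, 90 mm high, behind the clamp; origin under it.
- vial_tall: Bystander: capped glass vial, 26 mm diameter, 72 mm high, behind the clamp; origin under it.
- vial_short: Bystander: capped glass vial, 26 mm diameter, 52 mm high, behind the clamp; origin under it.
- magnifier: Bystander: hand magnifier lying in front of the clamp, lens 82 mm across, 85 mm handle towards its -x; origin under the lens.
- forceps: Bystander: steel forceps 137 mm long, 10 mm high, lying beyond the knob end of the clamp; origin under the middle.
- seed_box: Bystander: divided wooden box 130 x 85 x 45 mm, to the robot's right; origin under it.
- tub: Bystander: plastic tub with lid, 158 x 128 x 75 mm, to the robot's left; origin under it.
Things that resemble listed ones, but are neither listed nor needed, are in the scene too. There is more than one size of the lid; the job needs the smaller. Leave any green look-alike of the jar alone.

How it is judged (in metres and radians):
On the way, in this order (a step that is already met when the one before it is completed fails the run):
1. the knob has clicked past its detent and the clamp is locked on the jar (value of joint lock_knob above 1.2 rad), for 0.2 s.
2. with the clamp locked, the lid is free of the threads and off the jar (value of joint lock_knob above 1.2 rad and z of lid in the frame of jar_mouth above 0.004 m and contact force between lid and jar below 0.1 N), for 0.1 s.
At the end, for the whole second after the job is handed in: Lid held in the fingers clear of the jar, lower edge 10 to 45 mm above the rim, within 18 mm of the mouth's axis, level within 0.2 rad, slower than 20 mm/s; knob locked (over 1.2 rad); jar upright within 0.08 rad and within 8 mm of its seat (value of joint lock_knob above 1.2 rad and contact force between the fingers and lid above 3 N and contact force between lid and jar below 0.1 N and z of lid in the frame of jar_mouth between 0.01 and 0.045 m and horizontal distance between lid and jar_mouth below 0.018 m and angle between lid's own z axis and vertical below 0.2 rad and linear speed of lid below 0.02 m/s and distance between jar and seat below 0.008 m and angle between jar's own z axis and vertical below 0.08 rad); the arm keeps its last pose, push and grip.
It fails at once if the jar is turned, lifted or shifted in the clamp: its label moves more than 12 mm (distance of jar_label from where it was at the start of the episode above 0.012 m).
It fails at once if the lid, still on the jar, is wrenched on past the free gap into the next threads (more than about 110 degrees) (x of lid_edge in the frame of jar below -0.0115 m and z of lid in the frame of jar_mouth below -0.004 m).
It fails at once if a bystander is pushed or knocked more than 30 mm (distance of any of spare_jar, vial_tall, vial_short, magnifier, forceps, seed_box, tub from where it was at the start of the episode above 0.03 m).
It also fails if it takes over 45 s, if anything falls off the work surface, if the arm or the gripper's body presses on something with over 40 N, if the wrist force passes 120 N, or if a joint passes its speed limit or range.

## Working session

There is one attempt and no reset: what is moved stays moved. The work goes in short steps, Python scripts to look and compute and a shell command to move; the robot and the scene stay as the last step left them, time stands still between calls to the robot, and variables do not carry over. Pictures are saved under pics/ and viewed, at most 10 in all, crops included, and the job is handed in when it is done.

```bash
mkdir -p pics
python3 - <<'E'
from rig import *
import cv2,numpy as np
for n in("scene","side","wrist"):
    s=sense(); cv2.imwrite(f"pics/{n}0.png",capture(n)); m=camera_model(n); print(n,{k:np.round(v,3).tolist() if not isinstance(v,str) else v for k,v in m.items()})
print(s)
E
```

```text
scene {'fx': 425.061, 'fy': 425.061, 'cx': 282.481, 'cy': 205.532, 'world_from_camera': [[-0.152, -0.701, 0.697, 1373.435], [0.988, -0.105, 0.11, 152.721], [-0.004, 0.705, 0.709, 981.783], [0.0, 0.0, 0.0, 1.0]]}
side {'fx': 386.184, 'fy': 386.184, 'cx': 278.816, 'cy': 209.27, 'world_from_camera': [[-0.997, 0.032, -0.067, 433.635], [-0.074, -0.479, 0.875, 968.858], [-0.004, 0.877, 0.48, 621.001], [0.0, 0.0, 0.0, 1.0]]}
wrist {'fx': 365.284, 'fy': 365.284, 'cx': 280.17, 'cy': 209.665, 'T_tool_cam': [[-0.001, 0.961, 0.277, 71.344], [1.0, 0.001, 0.001, 0.773], [0.001, 0.277, -0.961, -143.931], [0.0, 0.0, 0.0, 1.0]]}
{'time_s': 0.1, 'joints': array([-2.23382584e-01,  3.13392733e-01,  1.49835891e+00, -1.88469171e-05,
        1.33098328e+00, -2.23408840e-01]), 'dq': array([ 0.00034835, -0.00093697, -0.00388863,  0.00152438, -0.00111549,
       -0.00020382]), 'tau': array([ 2.30574413e-03, -4.12899542e+01, -2.60142785e+01, -1.81123951e-04,
        3.02137116e-03,  1.15447833e-05]), 'eef_pos': array([5.24774089e+02, 4.35057781e-02, 2.30793800e+02]), 'ee_rot': array([-4.78410247e-04,  7.07095796e-01,  7.07117535e-01, -3.12091443e-04]), 'force': array([-0.5403293 ,  0.55526929, -0.68045592]), 'wrist_torque': array([ 0.05023994, -0.05153749,  0.01425338]), 'grip_force': 0.0, 'grip_width': 0.9998142136985899}
```

View pics/scene0.png

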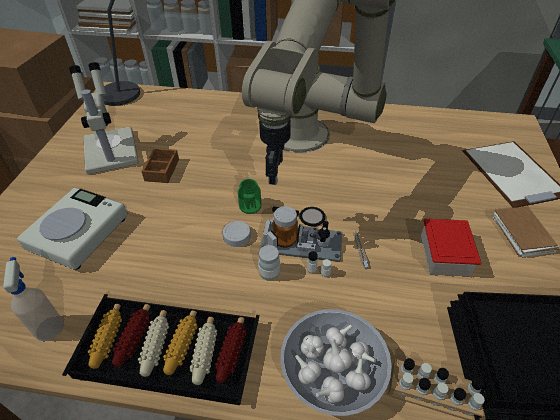

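View pics/wrist0.png

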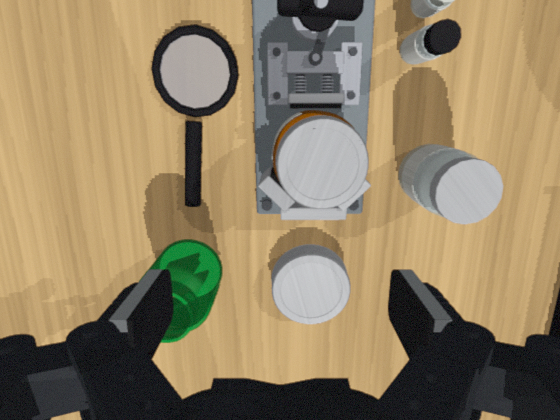

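View pics/side0.png

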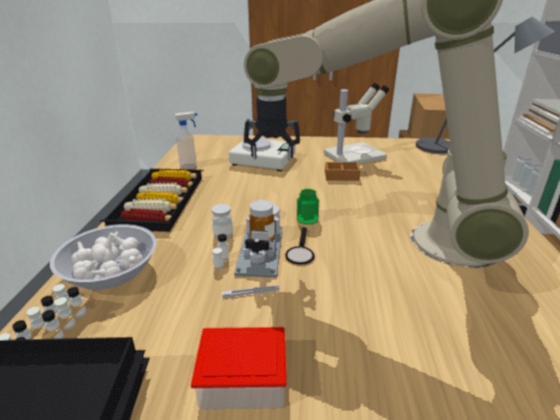

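The wrist view (image up = world +y, right = world +x) shows the clamp plate with its lower corners at about (257,213) and (362,213). The knob bar is cut off at about (320,5).

Lid candidates in the wrist view:
- (320,162): on the brown jar in the V-block. This fits the description.
- (310,287): a loose tin lid on the table.
- (465,190): the lid of the clear spare jar.
- The green jar at (185,290) is a decoy.

I'll measure next and crop to confirm.

```bash
cat > h.py <<'E'
from rig import *
import cv2,numpy as np
from scipy.spatial.transform import Rotation as R
def rot(q): return R.from_quat([q[1],q[2],q[3],q[0]]).as_matrix()
def cam(name,s=None):
    m=camera_model(name)
    if name!="wrist": return m,np.array(m["world_from_camera"])
    T=np.eye(4);T[:3,:3]=rot(s["ee_rot"]);T[:3,3]=s["eef_pos"]
    return m,T@np.array(m["T_tool_cam"])
def pt(name,uv,z,s=None):
    m,T=cam(name,s); 
    d=T[:3,:3]@np.array([(uv[0]-m["cx"])/m["fx"],-(uv[1]-m["cy"])/m["fy"],-1.])
    o=T[:3,3]; return np.round(o+d*(z-o[2])/d[2],1)
E
python3 - <<'E'
from h import *
s=sense(); im=cv2.imread("pics/wrist0.png"); print([k for k in camera_model("wrist")])
for n,uv,z in[("plate BL",(257,213),12),("plate BR",(362,213),12),("L top",(253,0),12),("R top",(374,0),12),("knob",(321,5),76),("lid",(320,162),118.5),
 ("lidL",(276,162),118.5),("lidR",(366,162),118.5),("lidT",(320,116),118.5),("lidB",(320,208),118.5),("spare",(468,190),90),("loose",(312,290),20)]: print(n,pt("wrist",uv,z,s))
for n in("scene","side"):
    m,T=cam(n); print(n,m.keys())
cv2.imwrite("pics/c.png",cv2.resize(im[90:350,240:520],None,fx=2,fy=2))
sc=cv2.imread("pics/scene0.png")[190:290,210:380]; cv2.imwrite("pics/c2.png",cv2.resize(sc,None,fx=4,fy=4,interpolation=cv2.INTER_CUBIC))
E
```

```text
['fx', 'fy', 'cx', 'cy', 'T_tool_cam']
plate BL [501.  -36.9  12. ]
plate BR [609.8 -36.9  12. ]
L top [501.1 160.3  12. ]
R top [608.4 160.2  12. ]
knob [555.2 141.3  76. ]
lid [553.3  32.3 118.5]
lidL [522.3  32.3 118.5]
lidR [585.7  32.3 118.5]
lidT [552.4  63.7 118.5]
lidB [554.3  -1.3 118.5]
spare [675.2   5.5  90. ]
loose [ 559.4 -121.2   20. ]
scene dict_keys(['fx', 'fy', 'cx', 'cy', 'world_from_camera'])
side dict_keys(['fx', 'fy', 'cx', 'cy', 'world_from_camera'])
```

View pics/c2.png

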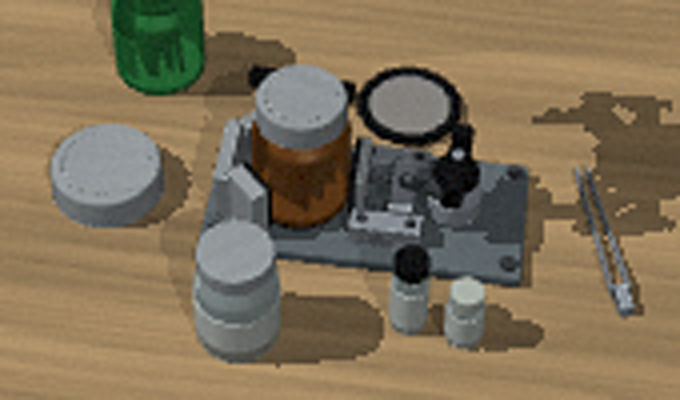

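The crop confirms that the smaller lid sits on the brown jar in the clamp. The larger lid lies loose on the table, and the green jar is apart from both. The measurements agree with the given sizes: plate width about 108 mm, lid about 64 mm, yaw about 0. That puts the knob near (555,146) and the jar near (554,32). Next I move over the knob and turn the tool by -90°.

```bash
python3 -m crank '[[[0.97,0.2,0,0,0,0,60],[0.97,0.2,0,0,0,0,60],[0.97,0.2,0,0,0,0,60],[0.97,0.2,0,0,0,0,60],[0.97,0.2,0,0,0,0,60],[0.97,0.2,0,0,0,0,60],[0,0,0,0,0,-1,60],[0,0,0,0,0,-1,60]]]' 60
python3 -m crank '[[[0,0,0,0,0,-1,50],[0,0,0,0,0,-1,50],[0,0,0,0,0,-1,50],[0,0,0,0,0,-1,50],[0,0,0,0,0,-1,50],[0,0,0,0,0,-1,50],[0,0,0,0,0,-1,50],[0,0,0,0,0,-1,50]]]'
python3 -m crank '[[[0,0,0,0,0,-1,50],[0,0,0,0,0,-0.25,50],[0,0,1,0,0,0,50],[0,0,1,0,0,0,50],[0,0,1,0,0,0,50],[0,0,0.8,0,0,0,50],[0,0,0,0,0,0,50],[0,0,0,0,0,0,50]]]'
python3 - <<'E'
from h import *
s=sense(); cv2.imwrite("pics/w1.png",capture("wrist")); print(s["eef_pos"],s["joints"],s["grip_width"],s["time_s"],rot(s["ee_rot"]).round(3))
E
```

```text
time_s: 0.95
eef_pos: [554.9, 146.2, 230.8]
ee_rot: [-0.0, 0.599, 0.801, -0.0]
force: [0.9, -0.6, -0.0]
grip_width: 0.702
grip_force: 0.0
time_s: 1.75
eef_pos: [554.9, 145.5, 231.0]
ee_rot: [-0.0, 0.084, 0.996, -0.0]
force: [-0.8, -0.1, -0.2]
grip_width: 0.586
grip_force: 0.0
time_s: 2.55
eef_pos: [555.2, 145.5, 136.8]
ee_rot: [0.0, -0.0, 1.0, 0.0]
force: [-0.0, 0.1, 0.7]
grip_width: 0.583
grip_force: 0.0
[555.19070304 145.50055917 136.81378583] [ 5.22609945e-02  5.05268960e-01  1.47274521e+00  1.26064760e-06
  1.16342922e+00 -1.51856268e+00] 0.5832302863179528 2.55 [[-1. -0.  0.]
 [-0.  1.  0.]
 [-0.  0. -1.]]
```

View pics/w1.png

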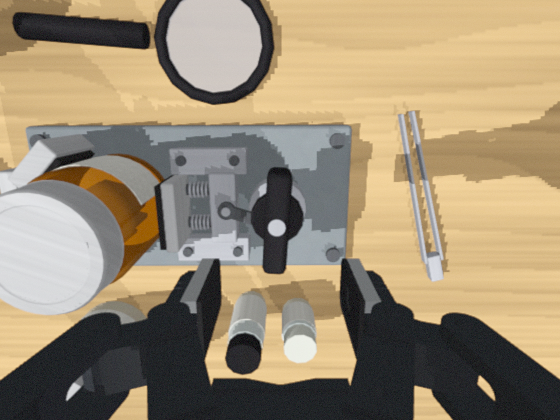

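The picture shows the black grip bar from (280,168) to (273,272), with its pivot dot at (277,228). It is tilted about 4° clockwise and the vials below are clear.

Run:
```python
from h import *
s=sense()
for n,uv,z in[("top",(280,168),76),("bot",(273,272),76),("dot",(277,228),76),("plR",(352,126),12),("plBR",(350,264),12),("plL",(26,128),12),("vs",(244,350),72),("vs2",(300,345),52)]: print(n,pt("wrist",uv,z,s))
```

```text
top [520.6 146.4  76. ]
bot [585. 142.  76.]
dot [556.4 144.6  76. ]
plR [501.  198.2  12. ]
plBR [609.  202.4  12. ]
plL [502.2 -36.7  12. ]
vs [644.2 122.1  72. ]
vs2 [655.1 160.9  52. ]
```

The bar measures 64.5 mm, which matches. I descend to a TCP height of about 52 mm with a narrower opening, turn +4° and grip.

```bash
python3 -m crank '[[[0,0,0,0,0,0.5,34],[0,0,0.8,0,0,0,34],[0,0,0.8,0,0,0,34],[0,0,0.8,0,0,0,34],[0,0,0.6,0,0,0,34],[0,0,0.4,0,0,0,34],[0,0,0,0,0,0,34],[0,0,0,0,0,0,34]]]' 60
python3 -m crank '[[[0,0,0,0,0,0,5],[0,0,0,0,0,0,5],[0,0,0,0,0,0,5],[0,0,0,0,0,0,5],[0,0,0,0,0,0,5],[0,0,0,0,0,0,5],[0,0,0,0,0,0,5],[0,0,0,0,0,0,5]]]' 60
```

```text
time_s: 3.4
eef_pos: [557.2, 145.4, 58.2]
ee_rot: [0.004, 0.035, 0.999, -0.0]
force: [-15.8, -2.6, 46.7]
grip_width: 0.395
grip_force: 23.0
time_s: 4.2
eef_pos: [560.3, 143.4, 60.4]
ee_rot: [0.008, 0.035, 0.999, -0.001]
force: [-11.9, -15.6, 54.3]
grip_width: 0.161
grip_force: 94.4
```

The tips are pressing on something under the bar. The grip is on the bar (about 14 mm), so I raise the command to take the load off.

```bash
python3 -m crank '[[[0,0,-0.2,0,0,0,5],[0,0,-0.2,0,0,0,5],[0,0,-0.1,0,0,0,5],[0,0,0,0,0,0,5],[0,0,0,0,0,0,5],[0,0,0,0,0,0,5],[0,0,0,0,0,0,5],[0,0,0,0,0,0,5]]]' 60
python3 - <<'E'
from h import *
s=sense(); cv2.imwrite("pics/w2.png",capture("wrist")); print(s)
E
```

```text
time_s: 5.0
eef_pos: [559.0, 143.1, 61.6]
ee_rot: [0.005, 0.035, 0.999, -0.001]
force: [30.4, -10.0, -44.5]
grip_width: 0.155
grip_force: 61.0
{'time_s': 5.0, 'joints': array([ 0.04909242,  0.60191825,  1.53512863, -0.00380635,  0.99573819,
       -1.44884101]), 'dq': array([-1.52342224e-03, -1.47527970e-03, -1.71491053e-03,  4.56877833e-04,
        1.31736359e-03, -5.50446756e-05]), 'tau': array([ 9.85593081e+00, -7.05486345e+01, -2.04853356e+01,  2.29789160e+00,
        7.56400108e+00,  6.01292099e-02]), 'eef_pos': array([558.95232502, 143.08622758,  61.61468354]), 'ee_rot': array([ 0.00452448,  0.03539559,  0.99936239, -0.00121959]), 'force': array([ 30.37188627, -10.00443313, -44.45099002]), 'wrist_torque': array([-1.50468059, -5.19136764,  0.10771518]), 'grip_force': 61.04436457157135, 'grip_width': 0.1553065158314381}
```

View pics/w2.png

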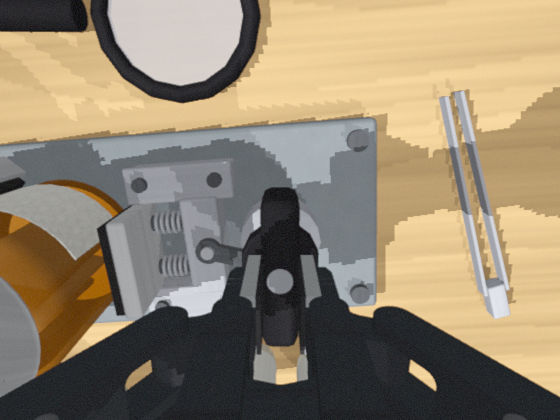

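The fingers straddle the bar properly at (280,255), but the grip has locked in a strain of 30–45 N. I release and regrip at this height to relax it.

```bash
python3 -m crank '[[[0,0,0,0,0,0,28],[0,0,0,0,0,0,28],[0,0,0,0,0,0,28],[0,0,0,0,0,0,28],[0,0,0,0,0,0,28],[0,0,0,0,0,0,28],[0,0,0,0,0,0,28],[0,0,0,0,0,0,28]]]' 40
python3 -m crank '[[[0,0,0,0,0,0,5],[0,0,0,0,0,0,5],[0,0,0,0,0,0,5],[0,0,0,0,0,0,5],[0,0,0,0,0,0,5],[0,0,0,0,0,0,5],[0,0,0,0,0,0,5],[0,0,0,0,0,0,5]]]' 40
```

```text
time_s: 5.85
eef_pos: [555.0, 145.5, 63.8]
ee_rot: [0.0, 0.035, 0.999, -0.0]
force: [-0.1, 0.9, 1.0]
grip_width: 0.326
grip_force: 0.0
time_s: 6.65
eef_pos: [555.0, 143.5, 64.2]
ee_rot: [-0.0, 0.035, 0.999, -0.002]
force: [-2.5, -11.3, 5.1]
grip_width: 0.163
grip_force: 41.1
```

```bash
python3 -m crank '[[[0,-0.08,0,0,0,0,5],[0,0,0,0,0,1,5],[0,0,0,0,0,1,5],[0,0,0,0,0,1,5],[0,0,0,0,0,1,5],[0,0,0,0,0,1,5],[0,0,0,0,0,0,5],[0,0,0,0,0,0,5]]]' 60
python3 -m crank '[[[0,0,0,0,0,1,5],[0,0,0,0,0,1,5],[0,0,0,0,0,1,5],[0,0,0,0,0,1,5],[0,0,0,0,0,0.5,5],[0,0,0,0,0,0,5],[0,0,0,0,0,0,5],[0,0,0,0,0,0,5]]]'
python3 - <<'E'
from h import *
s=sense(); print(s["wrist_torque"],s["joints"])
E
```

```text
time_s: 7.45
eef_pos: [554.8, 143.0, 64.2]
ee_rot: [0.0, 0.375, 0.927, -0.001]
force: [-3.1, -4.1, 5.3]
grip_width: 0.158
grip_force: 62.5
time_s: 8.25
eef_pos: [554.3, 142.7, 64.2]
ee_rot: [-0.0, 0.643, 0.766, -0.001]
force: [-6.6, -5.8, 7.9]
grip_width: 0.152
grip_force: 62.8
[-1.05782546  0.89719734 -0.15196401] [ 0.04794273  0.59451542  1.54015394 -0.00174958  1.00872268 -0.12567442]
```

```bash
python3 -m crank '[[[0,0,0,0,0,0,34],[0,0,0,0,0,0,34],[0,0,-1,0,0,0,34],[0,0,-1,0,0,0,34],[0,0,-1,0,0,0,60],[0,0,-1,0,0,0,85],[0,0,-1,0,0,0,85],[0,0,-1,0,0,0,85]]]'
python3 -m crank '[[[-0.95,-0.17,0,0,0,0,85],[-0.95,-0.17,0,0,0,0,85],[-0.95,-0.17,0,0,0,0,85],[-0.95,-0.17,0,0,0,0,85],[-0.95,-0.17,0,0,0,0,85],[0,0,0,0,0,0,85],[0,0,0,0,0,0,85],[0,0,0,0,0,0,85]]]'
python3 - <<'E'
from h import *
s=sense(); cv2.imwrite("pics/w3.png",capture("wrist")); print(s["eef_pos"],s["grip_width"],s["time_s"])
E
```

```text
time_s: 9.05
eef_pos: [554.8, 143.7, 214.8]
ee_rot: [0.0, 0.643, 0.766, 0.0]
force: [0.5, -0.2, 0.1]
grip_width: 0.993
grip_force: 0.0
time_s: 9.85
eef_pos: [554.6, 23.7, 213.8]
ee_rot: [-0.0, 0.642, 0.766, 0.0]
force: [0.3, 0.3, -0.0]
grip_width: 0.995
grip_force: 0.0
[554.5821864   23.72956574 213.78496603] 0.9947176688513155 9.85
```

View pics/w3.png

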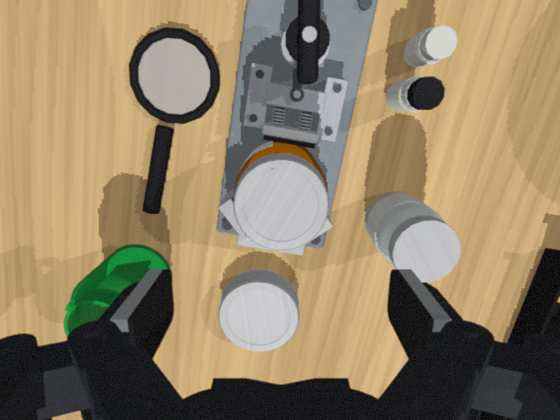

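The knob bar now runs along the clamp, (308,0)–(306,80), turned to about the stop, and the jaw is up against the jar. The lid top is at about (281,204). Next I measure the bar angle and the lid centre.

Run:
```python
from h import *
s=sense(); im=cv2.imread("pics/w3.png")
a=pt("wrist",(308,2),76,s);b=pt("wrist",(306,80),76,s);print("bar",a,b,np.degrees(np.arctan2(*(a-b)[:2])))
g=cv2.GaussianBlur(cv2.cvtColor(im,cv2.COLOR_BGR2GRAY),(5,5),1)
c=cv2.HoughCircles(g,cv2.HOUGH_GRADIENT,1.2,60,param1=100,param2=25,minRadius=36,maxRadius=54); print(c)
for uv in[(281,204),(234,204),(328,204),(281,157),(281,250)]: print(uv,pt("wrist",uv,118.5,s))
print(pt("wrist",(425,248),90,s))
```

```text
bar [550.  164.1  76. ] [558.5 114.1  76. ] -9.648045316098155
[[[280.2     205.8      46.68   ]
  [168.6      77.4      50.52   ]
  [133.8     283.80002  40.08   ]
  [259.80002 311.40002  39.72   ]
  [431.40002 255.00002  37.44   ]]]
(281, 204) [554.8  30.1 118.5]
(234, 204) [523.4  24.6 118.5]
(328, 204) [586.2  35.7 118.5]
(281, 157) [549.2  61.5 118.5]
(281, 250) [560.6  -2.9 118.5]
[674.    6.9  90. ]
```

The bar stands at about 80° (1.40 rad), so the clamp is locked. The lid centre is at (554.8, 29.5), with a diameter of about 64 mm. Next I centre over it and descend.

```bash
python3 -m crank '[[[0.24,0.04,0.8,0,0,0,85],[0,0,1,0,0,0,85],[0,0,1,0,0,0,85],[0,0,0.9,0,0,0,85],[0,0,0.6,0,0,0,85],[0,0,0.35,0,0,0,85],[0,0,0.25,0,0,0,85],[0,0,0,0,0,0,85]]]' 40
python3 -m crank '[[[0,0,0,0,0,0,55],[0,0,0,0,0,0,55],[0,0,0,0,0,0,55],[0,0,0,0,0,0,55],[0,0,0,0,0,0,55],[0,0,0,0,0,0,55],[0,0,0,0,0,0,55],[0,0,0,0,0,0,55]]]' 40
```

```text
time_s: 10.7
eef_pos: [554.4, 29.2, 91.0]
ee_rot: [-0.0, 0.643, 0.766, -0.0]
force: [0.1, -0.5, 0.1]
grip_width: 0.995
grip_force: 0.0
time_s: 11.5
eef_pos: [555.2, 28.9, 92.4]
ee_rot: [0.001, 0.643, 0.766, 0.001]
force: [-0.4, 0.8, 6.2]
grip_width: 0.762
grip_force: 43.9
```

The lid is gripped at about 65 mm with little side force. I unscrew in stages.

```bash
python3 -m crank '[[[0,0,0,0,0,0,55],[0,0,0,0,0,0,55],[0,0,0,0,0,-0.7,55],[0,0,0,0,0,-0.7,55],[0,0,0,0,0,-0.7,55],[0,0,0,0,0,-0.7,55],[0,0,0,0,0,0,55],[0,0,0,0,0,0,55]]]' 80
python3 - <<'E'
from h import *
s=sense(); cv2.imwrite("pics/w4.png",capture("wrist")); print(s["wrist_torque"],s["joints"][5])
E
```

```text
time_s: 12.3
eef_pos: [555.3, 28.9, 92.9]
ee_rot: [0.001, 0.482, 0.876, 0.0]
force: [-2.8, 1.0, 9.1]
grip_width: 0.753
grip_force: 85.6
[0.04053943 0.40506856 0.0560402 ] -0.7246416764300025
```

View pics/w4.png

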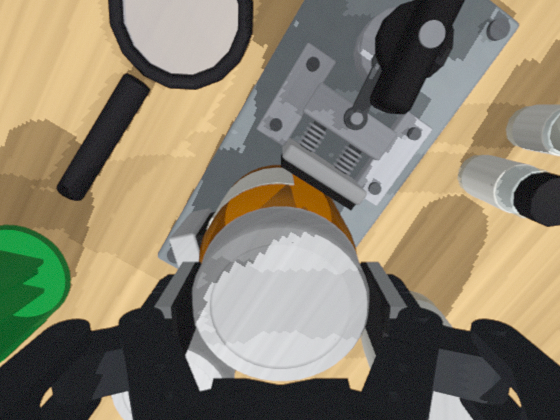

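Run:
```python
from h import *
n=capture("side"); cv2.imwrite("pics/side1.png",n); o=cv2.imread("pics/side0.png")
f=lambda i:cv2.resize(i[195:275,225:300],None,fx=5,fy=5,interpolation=cv2.INTER_CUBIC)
cv2.imwrite("pics/cmp.png",np.hstack([f(o),f(n)]))
```

```text
(no output)
```

View pics/cmp.png

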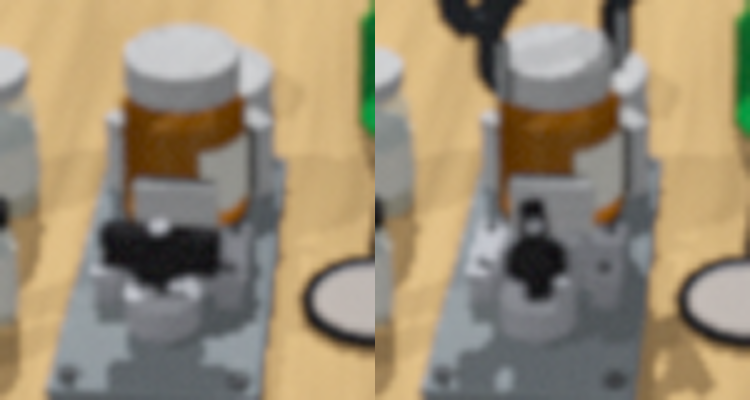

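The label's left edge is unchanged relative to the jar (195 before, 198 now, at 5x). So the jar holds and the lid is turning. I continue.

```bash
python3 -m crank '[[[0,0,0,0,0,-0.8,55],[0,0,0,0,0,-0.8,55],[0,0,0,0,0,-0.8,55],[0,0,0,0,0,-0.8,55],[0,0,0,0,0,-0.8,55],[0,0,0,0,0,-0.6,55],[0,0,0,0,0,0,55],[0,0,0,0,0,0,55]]]' 80
python3 -m crank '[[[0,0,0,0,0,-0.5,55],[0,0,0,0,0,-0.5,55],[0,0,0,0,0,-0.4,55],[0,0,0,0,0,0,55],[0,0,0,0,0,0,55],[0,0,0,0,0,0,55],[0,0,0,0,0,0,55],[0,0,0,0,0,0,55]]]' 80
```

```text
time_s: 13.2
eef_pos: [555.1, 28.9, 92.9]
ee_rot: [0.001, 0.18, 0.984, -0.0]
force: [-3.1, 0.5, 10.5]
grip_width: 0.752
grip_force: 85.7
time_s: 14.0
eef_pos: [555.0, 28.8, 92.9]
ee_rot: [0.001, 0.084, 0.997, -0.0]
force: [-4.0, -0.0, 10.1]
grip_width: 0.748
grip_force: 85.8
```

Turned 70°. I try a gentle lift of 5 mm and watch the force.

```bash
python3 -m crank '[[[0,0,-0.04,0,0,0,55],[0,0,-0.04,0,0,0,55],[0,0,-0.04,0,0,0,55],[0,0,-0.04,0,0,0,55],[0,0,-0.04,0,0,0,55],[0,0,0,0,0,0,55],[0,0,0,0,0,0,55],[0,0,0,0,0,0,55]]]' 80
```

```text
time_s: 14.8
eef_pos: [554.4, 29.0, 96.2]
ee_rot: [-0.0, 0.084, 0.996, 0.0]
force: [-0.0, 0.3, -0.7]
grip_width: 0.746
grip_force: 87.6
```

The lid is free: no residual force and the tool follows the command. I lift it straight up by about 38 mm.

```bash
python3 -m crank '[[[0,0,-0.15,0,0,0,55],[0,0,-0.25,0,0,0,55],[0,0,-0.3,0,0,0,55],[0,0,-0.3,0,0,0,55],[0,0,-0.3,0,0,0,55],[0,0,-0.2,0,0,0,55],[0,0,0,0,0,0,55],[0,0,0,0,0,0,55]]]' 80
python3 -m crank '[[[0,0,0,0,0,0,55],[0,0,0,0,0,0,55],[0,0,0,0,0,0,55],[0,0,0,0,0,0,55],[0,0,0,0,0,0,55],[0,0,0,0,0,0,55],[0,0,0,0,0,0,55],[0,0,0,0,0,0,55]]]' 80
python3 - <<'E'
from h import *
n=capture("side"); cv2.imwrite("pics/side2.png",n); o=cv2.imread("pics/side0.png")
f=lambda i:cv2.resize(i[175:275,225:300],None,fx=5,fy=5,interpolation=cv2.INTER_CUBIC)
cv2.imwrite("pics/cmp2.png",np.hstack([f(o),f(n)]))
print(np.abs(sense()["dq"]).max())
E
```

```text
time_s: 15.6
eef_pos: [554.4, 29.0, 133.7]
ee_rot: [-0.0, 0.084, 0.996, 0.0]
force: [0.4, -0.0, -1.8]
grip_width: 0.749
grip_force: 87.6
time_s: 16.4
eef_pos: [554.5, 28.9, 133.8]
ee_rot: [0.0, 0.084, 0.996, 0.0]
force: [0.1, 0.1, -0.3]
grip_width: 0.748
grip_force: 87.6
0.0013528790069894446
```

View pics/cmp2.png

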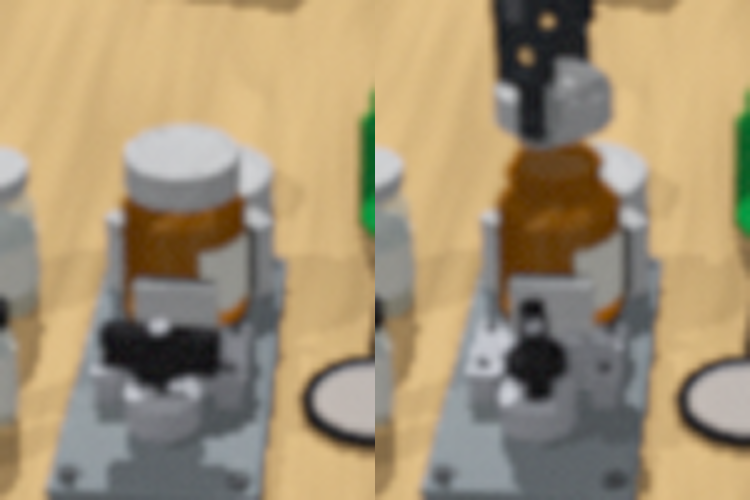

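The lid hangs level at (553,100) in the crop, over the open mouth at (555,155). Its edge is about 26 mm above the rim, the label hasn't moved and the knob is locked. I'm handing in the job.

```bash
python3 -c "
from rig import *
print(finish_job())"
```

```text
the job is handed in; nothing more can be done
None
```

The job is handed in with no verdict shown: the clamp is locked (knob about 1.40 rad), the lid was unscrewed about 70° and is held level and still about 26 mm above the open mouth, and the jar's label had not visibly moved; on the first descent to the knob the fingers pressed something at up to about 54 N before I backed off and regripped.

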